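# Put the brass check weights away in their cases

### The arm

A 7-joint arm with a two-finger parallel gripper is mounted at the origin on a cart in front of the work surface, level with it; the furniture and walls round the work are solid. World frame = base frame: x ahead of the robot, y to its left, z up, the work surface at z = 0. Lengths are in mm, angles in rad, forces in N, time in s.
With the tool pointing down it reaches from about 400 to 900 mm from the base axis. Payload 5.5 kg.
Tool frame: the origin (TCP) lies on the centre line of the jaws, within the pads' length; the fingertips stand 8 mm ahead of it and the grasp point (between the pads) lies 11 mm behind it; y points along the fingers, x is the direction in which the jaws open and shut, and the axes are right-handed (so a half turn about y gives the same grasp; the last joint's range is limited). The gripper opens to 85 mm and grips with 20 to 120 N. Pads are 22 mm wide; open, the fingers measure 114 mm over their backs; the gripper's body (76 mm by 85 mm) begins 54 mm behind the grasp point. The pads swing forward as they close: fully open they stand 13 mm farther back than shut.
Start: joints at [1.374, 0.501, -0.427, 1.55, 0.221, 1.138, -0.21], TCP at [288.481, -582.476, 239.31] pointing down, gripper open.
Joint ranges: [-2.88, 2.88], [-0.31, 2.03], [-1.54, 1.56], [0.2, 2.42], [-1.41, 4.55], [0.19, 2.02], [-2.57, 2.57]. Speed limits (rad/s): [2.57, 2.57, 3.14, 3.14, 3.14, 3.14, 3.14].

### API

Orientations are given as [roll, pitch, yaw] about the fixed x, y, z axes, in that order (R = Rz(yaw) Ry(pitch) Rx(roll)).
In Python, from rig import manip gives the robot as it stands. Calls block until the motion is done:
- manip.reach(position, orientation): joint-space move of the TCP to a pose.
- manip.line_to(position, ori=None, max_speed=150, max_force=None): straight line of the TCP; ori=None keeps the orientation; max_speed is the mean speed in mm/s. With max_force (N) it stops when the force on the tool has changed by that much, and returns True; else False.
- manip.goto_joints(angles): joint-space move.
- manip.move_gripper(opening, force=None): finger opening in mm; force is the grip in N (None keeps the last); returns when the fingers have stopped.
- manip.pause(seconds).
- manip.ik(position, orientation): joint angles nearest the present ones, or None.
- manip.grab_frame(name): name is "scene" or "top"; returns the picture (480x640x3 uint8, blue, green, red); there is no depth.
- manip.camera_model(name): a dict with "fov_y" (degrees; the focal length in pixels is half the picture's height over the tangent of half this angle, whatever the lens; pixels are square), "cx", "cy" (the principal point, pixels), "origin" and "rotation" of the camera in the world. Camera axes: x right, y up, looking along -z (the intrinsics and any distortion apply to the point x, -y, -z); pixel columns grow to the right and rows downward; lengths in mm; the calibration is good to about 2 mm. A picture is of the moment at which its call begins. camera_model takes no time and is no camera call.
A pose or a line that the arm cannot do raises manip.PlanningError and nothing moves.
- manip.hand_in(): hands the job in, once; it reports no verdict.
Readings, each from a call of its own:
- manip.get_time(): time.
- manip.get_joints(): joint angles.
- manip.get_joint_velocities(): joint speeds.
- manip.get_effort(): joint torques, N m.
- manip.get_ee_pos(): TCP position.
- manip.get_tool_rot(): TCP orientation.
- manip.get_ft_force(): force on the tool from outside, world axes, zero at the start.
- manip.get_ft_torque(): the same for the moment, N m.
- manip.get_finger_gap(): finger opening in mm.
Only numpy, scipy, OpenCV 4.12 (cv2) and the standard library are available. Lean on these libraries where they do the work, as an engineer would, in place of code of your own. Each camera call takes 0.05 s, during which the arm holds its last target. There are 200 camera calls.

### The job

The balance has been checked; now put the four brass check weights away, each into the white case whose round well is made for it: the smallest weight into the smallest well, and so on up to the largest. Set each one down, without dropping it, so that it stands upright on the bottom of its well, and let go of it. Leave the dark iron weight and the aluminium tin where they are.

Things in the scene. Friction and masses are not known exactly. Their poses are not given: they have to be found in the camera images.
- weight_50_knob (a point): The smallest of four brass check weights (50 g): an upright yellow brass cylinder, diameter 18 mm, height 23 mm, on top a stem 9 mm thick, 16 mm long, and a knob (grip here) 16 mm in diameter, 14 mm high; 53 mm high in all. Point: centre of the knob, 7 mm below the top, 46 mm above the underside; z axis up the weight's axis. The cylinder's shoulder lies 23 mm below this point.
- weight_100_knob (a point): The second smallest of four brass check weights (100 g): an upright yellow brass cylinder, diameter 30 mm, height 17 mm, on top a stem 9 mm thick, 16 mm long, and a knob (grip here) 16 mm in diameter, 14 mm high; 47 mm high in all. Point: centre of the knob, 7 mm below the top, 40 mm above the underside; z axis up the weight's axis. The cylinder's shoulder lies 23 mm below this point.
- weight_250_knob (a point): The second largest of four brass check weights (250 g): an upright yellow brass cylinder, diameter 42 mm, height 21.5 mm, on top a stem 9 mm thick, 16 mm long, and a knob (grip here) 16 mm in diameter, 14 mm high; 51.5 mm high in all. Point: centre of the knob, 7 mm below the top, 44.5 mm above the underside; z axis up the weight's axis. The cylinder's shoulder lies 23 mm below this point.
- weight_500_knob (a point): The largest of four brass check weights (500 g): an upright yellow brass cylinder, diameter 54 mm, height 26 mm, on top a stem 9 mm thick, 16 mm long, and a knob (grip here) 16 mm in diameter, 14 mm high; 56 mm high in all. Point: centre of the knob, 7 mm below the top, 49 mm above the underside; z axis up the weight's axis. The cylinder's shoulder lies 23 mm below this point.
- case_50_well (a point): White plastic case for the smallest brass weight, a flat square block 55 x 55 x 20 mm, fixed to the bench, with a round well in the middle of its top: 29 mm in diameter, 14 mm deep, mouth chamfered 3 mm, blue felt on its floor (the smallest of the four wells). This point is the centre of the well's floor, 6 mm above the bench; z points up.
- case_100_well (a point): White plastic case for the second smallest brass weight, a flat square block 67 x 67 x 20 mm, fixed to the bench, with a round well in the middle of its top: 41 mm in diameter, 14 mm deep, mouth chamfered 3 mm, blue felt on its floor (the second smallest of the four wells). This point is the centre of the well's floor, 6 mm above the bench; z points up.
- case_250_well (a point): White plastic case for the second largest brass weight, a flat square block 79 x 79 x 20 mm, fixed to the bench, with a round well in the middle of its top: 53 mm in diameter, 14 mm deep, mouth chamfered 3 mm, blue felt on its floor (the second largest of the four wells). This point is the centre of the well's floor, 6 mm above the bench; z points up.
- case_500_well (a point): White plastic case for the largest brass weight, a flat square block 91 x 91 x 20 mm, fixed to the bench, with a round well in the middle of its top: 65 mm in diameter, 14 mm deep, mouth chamfered 3 mm, blue felt on its floor (the largest of the four wells). This point is the centre of the well's floor, 6 mm above the bench; z points up.
- iron_weight_knob (a point): Bystander: a dark grey iron weight of the same shape as the brass ones, 36 mm in diameter, cylinder 25 mm high, 55 mm high in all with stem and knob; this point is the centre of its knob, 7 mm below the top. It belongs to no case and stays where it is.
- tin_center (a point): Bystander: a closed round aluminium tin, 67 mm in diameter, 44 mm high; this point is its centre, 22 mm above the bench. It stays where it is.
Things that resemble listed ones, but are neither listed nor needed, are in the scene too. What is shaped like the part that bears weight_500_knob but brown or purple is not meant.

How it is judged (in metres and radians):
At the end, for the whole second after the job is handed in: Each brass weight stands in the well of its own size, on the well's floor (height within 3 mm), upright (within 0.1 rad), its axis within 9 mm of the well's, released and at rest; the iron weight and the tin are within 25 mm of where they stood (horizontal distance between weight_50_knob and case_50_well below 0.009 m and z of weight_50_knob in the frame of case_50_well between 0.043 and 0.049 m and angle between each of weight_50_knob, weight_100_knob, weight_250_knob, weight_500_knob's own z axis and vertical below 0.1 rad and linear speed of each of weight_50, weight_100, weight_250, weight_500 below 0.02 m/s and contact force between each of weight_50, weight_100, weight_250, weight_500 and the fingers below 0.1 N and horizontal distance between weight_100_knob and case_100_well below 0.009 m and z of weight_100_knob in the frame of case_100_well between 0.037 and 0.043 m and horizontal distance between weight_250_knob and case_250_well below 0.009 m and z of weight_250_knob in the frame of case_250_well between 0.0415 and 0.0475 m and horizontal distance between weight_500_knob and case_500_well below 0.009 m and z of weight_500_knob in the frame of case_500_well between 0.046 and 0.052 m and distance of each of iron_weight_knob, tin_center from where it was at the start of the episode below 0.025 m); the robot touches nothing.
It fails at once if a brass weight is dropped (falls free at over 0.7 m/s, a drop of about 25 mm) ((linear speed of weight_50 above 0.7 m/s and contact force between weight_50 and the fingers below 0.05 N) or (linear speed of weight_100 above 0.7 m/s and contact force between weight_100 and the fingers below 0.05 N) or (linear speed of weight_250 above 0.7 m/s and contact force between weight_250 and the fingers below 0.05 N) or (linear speed of weight_500 above 0.7 m/s and contact force between weight_500 and the fingers below 0.05 N)).
It fails at once if the iron weight is moved by more than 25 mm (distance of iron_weight_knob from where it was at the start of the episode above 0.025 m).
It fails at once if the tin is moved by more than 25 mm (distance of tin_center from where it was at the start of the episode above 0.025 m).
It also fails if it takes over 106 s, if anything falls off the work surface, if the arm or the gripper's body presses on something with over 40 N, if the wrist force passes 120 N, or if a joint passes its speed limit or range.

## Working session

There is one attempt and no reset: what is moved stays moved. The work goes in short steps, each a Python script; the robot and the scene stay as the last script left them, time stands still between calls to the robot, and variables do not carry over. Pictures are saved under pics/ and viewed, about 12 in all and at most 16, crops included, and the job is handed in when it is done.

```bash
mkdir -p pics; ls
python3 - <<'E'
from rig import manip as m
import cv2
for n in("scene","top"):
    cv2.imwrite(f"pics/{n}0.png",m.grab_frame(n)); print(n,m.camera_model(n))
print(m.get_time(),m.get_tool_rot(),m.get_finger_gap())
E
```

```text
pics
scene {'fov_y': 48.431693429243985, 'cx': 319.64900819410576, 'cy': 238.49412964869023, 'origin': array([-243.81622853, -887.62627692,  650.28422166]), 'rotation': array([ 1.08197789, -0.01844771, -0.69748805])}
top {'fov_y': 49.4540206490001, 'cx': 320.83082213797496, 'cy': 240.44320644660155, 'origin': array([ 273.98181448,  -16.45382908, 1089.89716001]), 'rotation': array([ 0.20364344,  0.00673508, -1.64530103])}
0.1 [-1.57077071  0.001786   -1.11090725] 85.40622641678155
```

View pics/scene0.png

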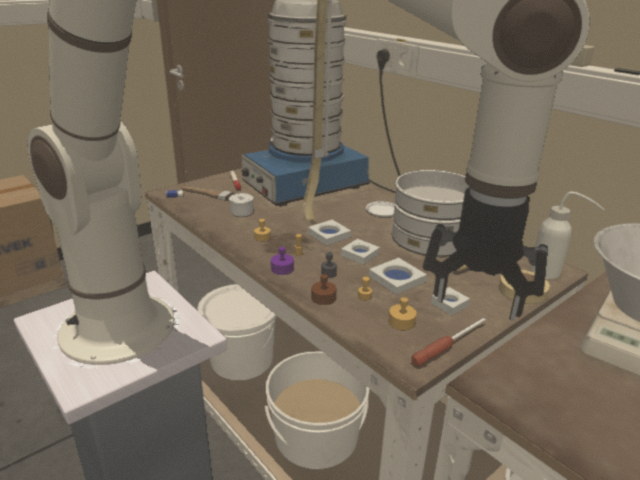

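View pics/top0.png

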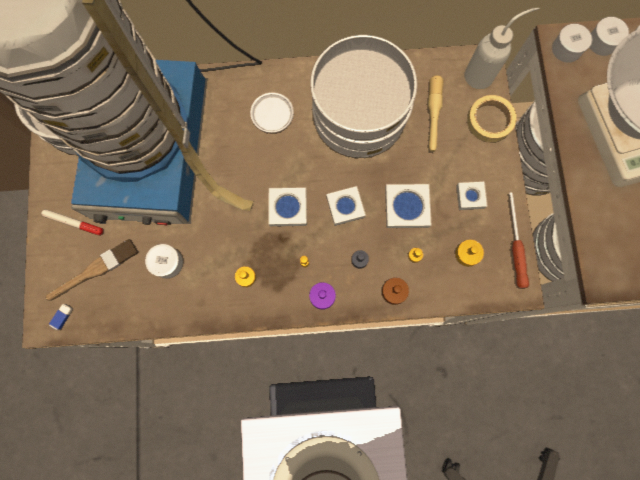

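```bash
cat > h.py <<'E'
from rig import manip as m
import cv2, numpy as np
from scipy.spatial.transform import Rotation as Ro
def ray(n,uv):
    c=m.camera_model(n); f=240/np.tan(np.radians(c['fov_y'])/2)
    d=np.array([(uv[0]-c['cx'])/f,-(uv[1]-c['cy'])/f,-1])
    return np.array(c['origin']),Ro.from_euler('xyz',c['rotation']).as_matrix()@d
def onz(n,uv,z):
    o,d=ray(n,uv); return o+d*(z-o[2])/d[2]
def tri(a,b):
    (o1,d1),(o2,d2)=ray('scene',a),ray('top',b)
    s=np.linalg.lstsq(np.c_[d1,-d2],o2-o1,rcond=None)[0]
    p,q=o1+s[0]*d1,o2+s[1]*d2
    return (p+q)/2,np.linalg.norm(p-q)
def blobs(img,lo,hi,amin=15):
    k=cv2.inRange(cv2.cvtColor(img,cv2.COLOR_BGR2HSV),lo,hi)
    cs=cv2.findContours(k,cv2.RETR_EXTERNAL,cv2.CHAIN_APPROX_NONE)[0]
    return [c for c in cs if cv2.contourArea(c)>amin]
YEL=((15,140,90),(32,255,255)); BLU=((105,90,40),(130,255,255))
E
python3 - <<'E'
from h import *
np.set_printoptions(precision=1,suppress=True)
for n in('scene','top'):
    im=cv2.imread(f'pics/{n}0.png')
    for nm,r in(('yel',YEL),('blu',BLU)):
        for c in blobs(im,*r):
            (u,v),rad=cv2.minEnclosingCircle(c); x,y,w,h=cv2.boundingRect(c)
            z=6 if nm=='blu' else 15
            p=onz(n,(u,v),z)
            if 150<p[0]<700 and -500<p[1]<400: print(n,nm,(round(u,1),round(v,1)),'r',round(rad,1),'box',(x,y,w,h),'area',cv2.contourArea(c),p)
t=cv2.imread('pics/top0.png')[170:320,215:535]
s=cv2.imread('pics/scene0.png')[205:335,225:485]
cv2.imwrite('pics/c0.png',np.vstack([cv2.resize(t,(640,300),interpolation=cv2.INTER_CUBIC),cv2.resize(s,(600,300),interpolation=cv2.INTER_CUBIC,)[:, :600] if 0 else cv2.copyMakeBorder(cv2.resize(s,(600,300),interpolation=cv2.INTER_CUBIC),0,0,0,40,0)]))
print('pole foot',tri((310,218),(250,206)))
E
```

```text
top yel (244.9, 276.0) r 10.9 box (234, 266, 22, 21) area 332.5 [432.6 137.4  15. ]
top yel (304.0, 261.0) r 6.1 box (300, 255, 9, 13) area 75.0 [454.8  12.6  15. ]
top yel (415.5, 254.6) r 7.8 box (408, 247, 16, 16) area 166.0 [ 450.8 -220.9   15. ]
top yel (469.1, 252.6) r 14.5 box (455, 239, 29, 28) area 581.0 [ 446.4 -333.2   15. ]
top blu (345.4, 205.1) r 8.1 box (338, 198, 16, 15) area 175.0 [571.1 -84.5   6. ]
top blu (287.5, 206.5) r 11.1 box (277, 196, 22, 21) area 333.5 [577.6  40.2   6. ]
top blu (407.3, 206.1) r 14.0 box (394, 193, 28, 26) area 532.5 [ 558.8 -217.     6. ]
top blu (471.5, 195.0) r 5.4 box (467, 191, 10, 10) area 63.5 [ 573.  -357.6    6. ]
pole foot (array([580.7, 118.9,  20.8]), np.float64(0.03310189560093198))
```

View pics/c0.png

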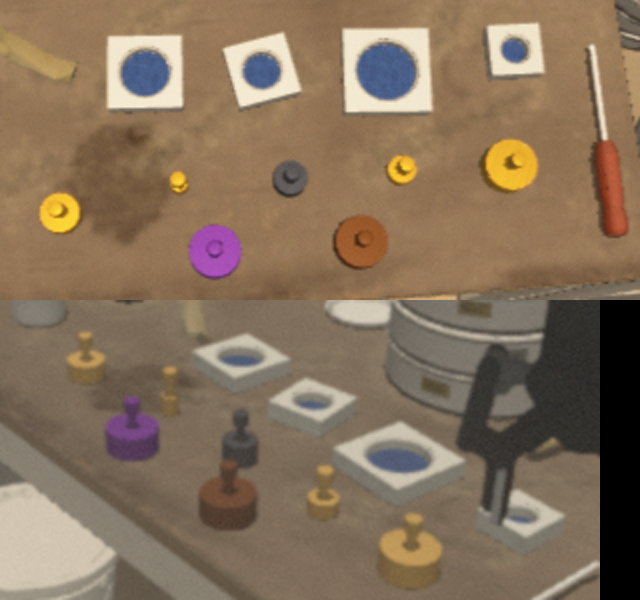

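Run:
```python
from h import *
np.set_printoptions(precision=1,suppress=True)
K={'250':((261.8,222.3),(243.5,274.5),44.5),'50':((298.7,236.2),(304,258.5),46),'100':((365.4,280.4),(417.5,251.5),40),'500':((404,301.6),(473.5,250),49)}
for k,(a,b,z) in K.items(): print(k,*tri(a,b),'top@z',onz('top',b,z),'scene@z',onz('scene',a,z))
for n in('top','scene'):
  im=cv2.imread(f'pics/{n}0.png')
  for c in blobs(im,(0,0,150),(179,60,255),150):
    (u,v),(w,h),a=cv2.minAreaRect(c); p=onz(n,(u,v),20)
    if w*h>300 and 500<p[0]<650 and -420<p[1]<120:
        b=np.array([onz(n,q,20) for q in cv2.approxPolyDP(cv2.convexHull(c),5,True)[:,0]]); print(n,(u,v),p,'poly',len(b),'sides',np.linalg.norm(b-np.roll(b,1,0),axis=1),b.mean(0))
```

```text
250 [432.8 134.5  46.3] 3.6830296569168905 top@z [431.5 135.7  44.5] scene@z [436.5 136.7  44.5]
50 [455.3  10.4  50.5] 3.160868567281055 top@z [454.7  11.4  46. ] scene@z [462.1  16.6  46. ]
100 [ 453.7 -221.7   41.2] 3.021578714997225 top@z [ 452.7 -221.    40. ] scene@z [ 456.7 -220.8   40. ]
500 [ 447.6 -334.2   50.2] 5.353108502751661 top@z [ 445.7 -332.7   49. ] scene@z [ 451.9 -333.9   49. ]
top (287.0, 206.0) [574.9  40.4  20. ] poly 4 sides [75.  77.1 73.9 77.1] [575.2  40.4  20. ]
top (345.44195556640625, 204.78216552734375) [568.1 -83.6  20. ] poly 4 sides [64.  63.9 63.9 65.9] [568.3 -83.8  20. ]
top (408.0, 204.5) [ 558.6 -216.1   20. ] poly 4 sides [87.9 88.1 90.6 85.8] [ 558.4 -215.1   20. ]
top (472.0451354980469, 194.49591064453125) [ 570.1 -354.5   20. ] poly 4 sides [53.8 51.1 53.4 51.1] [ 570.2 -354.4   20. ]
scene (454.392333984375, 298.9384765625) [ 575.8 -366.5   20. ] poly 4 sides [25.7 61.4 54.2 51.4] [ 576.1 -363.9   20. ]
scene (397.2810363769531, 271.87060546875) [ 561.6 -218.1   20. ] poly 4 sides [87.7 87.1 88.  89.1] [ 563.3 -217.    20. ]
scene (359.82757568359375, 247.43104553222656) [574.  -82.9  20. ] poly 4 sides [64.7 67.5 63.  63.2] [573.2 -83.4  20. ]
scene (329.46441650390625, 228.38612365722656) [582.7  40.6  20. ] poly 4 sides [78.2 80.3 77.8 75.8] [582.9  42.7  20. ]
```

Run:
```python
from h import *
np.set_printoptions(precision=2,suppress=True)
for b in((215,188),(180,130),(150,90),(110,28)):
    r=min((tri((np.interp(v,[0,100,190,218],[325,321,311,310]),v),b)+(v,) for v in range(0,219,2)),key=lambda t:t[1]); print('pole',b,*r)
W={'500':(448,-333.5,49),'100':(454.7,-221,40),'50':(457,12.5,46),'250':(433.8,136.2,44.5)}
C={'500':(561,-216),'100':(571,-83.6),'50':(572.8,-355.5),'250':(578.5,41)}
for k in W:
  for nm,(x,y) in(('W',W[k][:2]),('C',C[k])):
    for yaw in(0,np.pi,-np.pi/2,np.pi/2):
      print(k,nm,round(yaw,1),*[m.ik([x,y,z],[-np.pi/2,0,yaw]) is not None and m.ik([x,y,z],[-np.pi/2,0,yaw]) for z in(35,130)])
```

```text
pole (215, 188) [644.85 200.54 -29.91] 4.340158028259587 218
pole (180, 130) [682.54 217.12 200.03] 0.24572885045210138 138
pole (150, 90) [716.24 242.23 290.18] 0.7530915897378695 102
pole (110, 28) [720.06 241.51 457.27] 0.19266964334118666 38
500 W 0 [ 1.03  0.67 -0.57  1.91  0.53  0.72  0.15] [ 1.12  0.53 -0.68  1.87  0.43  0.89  0.23]
500 W 3.1 [-0.2   0.97  1.13  1.95 -1.09  1.   -1.67] [-0.21  0.75  1.13  1.91 -0.8   1.03 -1.86]
500 W -1.6 [ 0.86  0.62 -0.34  1.91  0.32  0.66 -1.24] [ 0.91  0.47 -0.41  1.88  0.24  0.84 -1.19]
500 W 1.6 [ 1.24  0.79 -0.87  1.9   0.8   0.85  1.52] [ 1.33  0.66 -0.98  1.86  0.66  0.99  1.62]
500 C 0 [ 0.77  0.73 -0.6   1.8   0.57  0.79 -0.12] [ 0.87  0.62 -0.74  1.76  0.5   0.96 -0.08]
500 C 3.1 [-0.43  1.02  1.12  1.84 -1.09  1.05 -1.99] [-0.51  1.01  1.35  1.81 -1.05  1.26 -1.99]
500 C -1.6 [ 0.62  0.68 -0.39  1.8   0.37  0.73 -1.54] [ 0.67  0.55 -0.46  1.77  0.3   0.9  -1.49]
500 C 1.6 [ 0.95  0.85 -0.88  1.79  0.82  0.91  1.27] [ 1.01  0.72 -0.97  1.76  0.68  1.04  1.36]
100 W 0 [ 0.92  0.62 -0.64  2.04  0.59  0.67 -0.11] [ 1.04  0.48 -0.78  
[... 1565 characters left out ...]
   0.94 -1.  ]
250 W 3.1 [ 0.62  1.   -1.31  2.14  1.18  1.07  1.8 ] [ 0.66  0.67 -1.3   2.1   0.79  1.    2.07]
250 W -1.6 [ 0.19  0.56 -0.66  2.16  0.6   0.61 -2.47] [ 0.46  0.45 -0.97  2.11  0.51  0.84 -2.4 ]
250 W 1.6 [ 0.21  0.57 -0.69  2.15  0.62  0.62  0.65] [ 0.53  0.51 -1.08  2.11  0.59  0.87  0.67]
250 C 0 [ 0.46  0.77 -0.78  1.85  0.73  0.83 -0.69] [ 0.56  0.66 -0.92  1.81  0.63  0.99 -0.62]
250 C 3.1 [-0.89  1.    1.13  1.89 -1.09  1.03 -2.4 ] [-0.98  0.98  1.35  1.86 -1.03  1.23 -2.42]
250 C -1.6 [ 0.28  0.68 -0.52  1.86  0.49  0.73 -2.08] [ 0.4   0.57 -0.69  1.81  0.45  0.92 -2.05]
250 C 1.6 [ 0.59  0.88 -0.99  1.85  0.91  0.95  0.75] [ 0.61  0.71 -1.    1.81  0.69  1.03  0.9 ]
```

```bash
cat >> h.py <<'E'
D=[-np.pi/2,0,0]
E
python3 - <<'E'
from h import *
m.move_gripper(45,40)
t=m.get_time(); m.reach([448,-333.5,110],D); print(m.get_time()-t,m.get_time(),m.get_ee_pos())
s=m.grab_frame('scene'); t=m.grab_frame('top')
cv2.imwrite('pics/s1.png',s);cv2.imwrite('pics/t1.png',t)
a=cv2.resize(s[180:360,300:500],(400,360),interpolation=cv2.INTER_CUBIC);b=cv2.resize(t[170:350,390:590],(400,360),interpolation=cv2.INTER_CUBIC)
cv2.imwrite('pics/c1.png',np.hstack([a,b]))
E
```

```text
1.225 1.8 [ 447.59295947 -335.81844703  110.45226141]
```

View pics/c1.png

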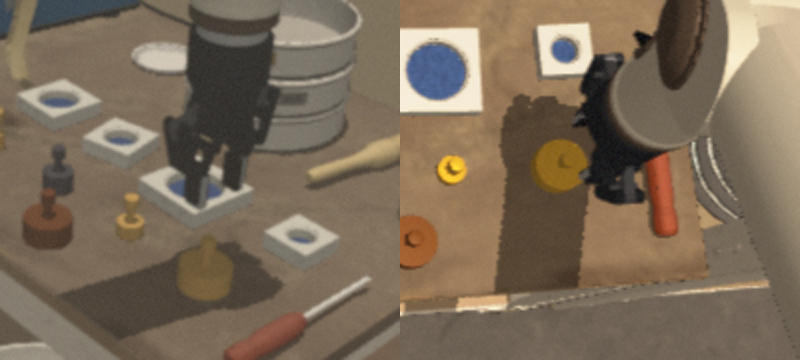

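```bash
cat >> h.py <<'E'
def proj(n,p):
    c=m.camera_model(n); f=240/np.tan(np.radians(c['fov_y'])/2)
    q=Ro.from_euler('xyz',c['rotation']).as_matrix().T@(np.array(p)-c['origin'])
    return np.array([c['cx']-f*q[0]/q[2],c['cy']+f*q[1]/q[2]])
E
python3 - <<'E'
from h import *
print(m.get_ee_pos(),m.get_tool_rot(),m.get_finger_gap(),m.get_joint_velocities().round(4) if hasattr(m.get_joint_velocities(),'round') else 0)
e=m.get_ee_pos()
for dx in(-22,22):
  for z in (102,110): print(dx,z,proj('scene',[e[0]+dx,e[1],z]),proj('top',[e[0]+dx,e[1],z]))
E
```

```text
[ 447.50507752 -335.92969947  110.51675732] [-1.57248393e+00 -4.29023801e-04 -4.07734852e-03] 45.04961844317123 [ 0.0001  0.0002 -0.0043  0.0033 -0.0029 -0.0006 -0.0008]
-22 102 [397.98537503 283.92843723] [484.31850995 255.07496483]
-22 110 [398.35542496 280.3589399 ] [485.58014805 254.34128329]
22 102 [413.43071788 276.27547546] [481.18776111 232.76898763]
22 110 [413.84787703 272.76536968] [482.41371502 231.86738899]
```

```bash
cat >> h.py <<'E'
def go(x,y,z,sp=150,f=None,tries=2):
    """line with compensation of the static error, horizontal only on the second try"""
    h=m.line_to([x,y,z],D,sp,f); 
    if h or tries<2: return h
    e=np.array([x,y,z])-m.get_ee_pos()
    if np.linalg.norm(e)>1: h=m.line_to(list(np.array([x,y,z])+e),D,60,f)
    return h
E
python3 - <<'E'
from h import *
np.set_printoptions(precision=1,suppress=True)
print(go(448,-333.5,85,100),m.get_ee_pos())
print(m.line_to([448,-333.5+2.2,40],D,60,12),m.get_ee_pos(),m.get_ft_force())
s=m.grab_frame('scene'); t=m.grab_frame('top')
a=cv2.resize(s[210:350,340:480],(400,400),interpolation=cv2.INTER_CUBIC);b=cv2.resize(t[170:310,420:560],(400,400),interpolation=cv2.INTER_CUBIC)
cv2.imwrite('pics/c2.png',np.hstack([a,b])); print(m.get_time())
E
```

```text
False [ 447.4 -333.4   84.3]
False [ 448.3 -331.3   40.2] [ 0.   0.  -0.7]
3.3
```

View pics/c2.png

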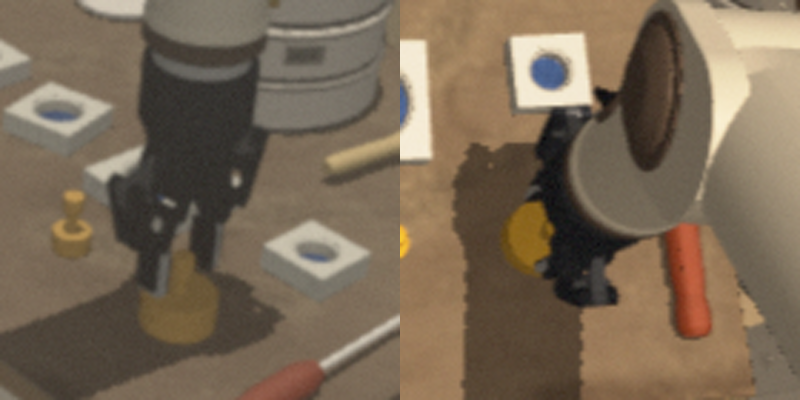

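Run:
```python
from h import *
np.set_printoptions(precision=1,suppress=True)
m.line_to([448,-333.5,39],D,40,12)
m.move_gripper(5,50); print(m.get_finger_gap(),m.get_ee_pos(),m.get_ft_force())
print(m.line_to([448,-333.5,100],D,80),m.get_finger_gap(),m.get_ee_pos(),m.get_ft_force(),m.get_ft_torque())
cv2.imwrite('pics/c3.png',cv2.resize(m.grab_frame('scene')[180:340,330:490],(480,480),interpolation=cv2.INTER_CUBIC)); print(m.get_time())
```

```text
13.96336083047257 [ 448.  -333.5   39.2] [-0.7  0.1  2.1]
False 13.835906786536569 [ 447.6 -333.4   99.7] [ 0.2 -0.8 -4.7] [-0.   0.1  0. ]
4.8917
```

View pics/c3.png

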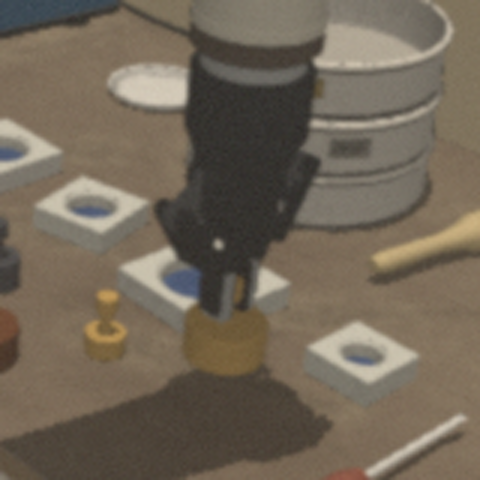

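```bash
cat >> h.py <<'E'
def place(x,y,zg):
    """zg: TCP z at which the grip was closed with the weight on the bench"""
    m.line_to([x,y,zg+45],D,200); m.pause(.2); print('above',m.get_ee_pos(),m.get_finger_gap())
    m.line_to([x,y,zg+16],D,80,10)
    h=m.line_to([x,y,zg+3.5],D,25,8); e=m.get_ee_pos(); print('floor',h,e,'dz',e[2]-zg,m.get_ft_force(),m.get_time())
def release(x,y,z):
    m.move_gripper(45); m.pause(.1); m.line_to([x,y,z+60],D,120)
def pick(x,y,z):
    m.line_to([x,y,z+60],D,220); m.line_to([x,y,z+25],D,100); h=m.line_to([x,y,z],D,60,10); e=m.get_ee_pos(); print('at',h,e)
    if h: return
    m.move_gripper(5,50); print('gap',m.get_finger_gap(),m.get_ee_pos()); m.line_to([x,y,z+58],D,80); print('gap',m.get_finger_gap(),m.get_time())
E
python3 - <<'E'
from h import *
np.set_printoptions(precision=1,suppress=True)
place(561,-216,39.2)
cv2.imwrite('pics/c4.png',cv2.resize(m.grab_frame('scene')[180:340,330:490],(480,480),interpolation=cv2.INTER_CUBIC)); print(m.get_time())
E
```

```text
above [ 560.1 -217.8   84.2] 13.731956467401274
floor True [ 561.3 -216.2   45.2] dz 5.973033071415998 [-1.7 -0.2  5.3] 7.0083
7.0583
```

View pics/c4.png

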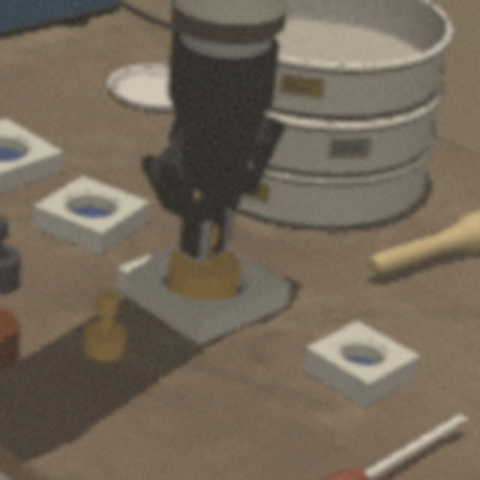

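Run:
```python
from h import *
np.set_printoptions(precision=1,suppress=True)
release(561,-216,45)
m.line_to([420,-330,130],D,250)
s=m.grab_frame('scene'); t=m.grab_frame('top'); cv2.imwrite('pics/t5.png',t); cv2.imwrite('pics/s5.png',s); print(m.get_time())
a=cv2.resize(s[180:340,300:460],(400,400),interpolation=cv2.INTER_CUBIC);b=cv2.resize(t[165:265,360:460],(400,400),interpolation=cv2.INTER_CUBIC)
cv2.imwrite('pics/c5.png',np.hstack([a,b]))
print('expected knob px', proj('scene',[561.3,-216.2,55]),proj('top',[561.3,-216.2,55]))
```

```text
9.2
expected knob px [397.9 258.2] [410.6 198.6]
```

View pics/c5.png

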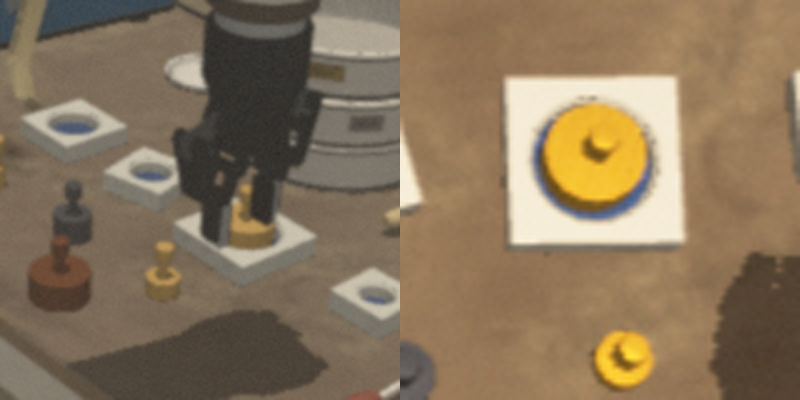

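Run:
```python
from h import *
np.set_printoptions(precision=1,suppress=True)
pick(454.7,-221,30.5)
if 12<m.get_finger_gap()<18:
    place(571,-83.6,30.5)
cv2.imwrite('pics/c6.png',cv2.resize(m.grab_frame('scene')[160:320,280:440],(480,480),interpolation=cv2.INTER_CUBIC)); print(m.get_time())
```

```text
at False [ 454.5 -220.7   30.2]
gap 13.673095383270244 [ 454.9 -221.1   30.8]
gap 13.77024338231549 12.225
above [570.4 -85.2  75.5] 13.600365695528541
floor True [571.3 -83.6  36.7] dz 6.152478507978685 [-1.2  0.1  6.3] 14.4333
14.4833
```

View pics/c6.png

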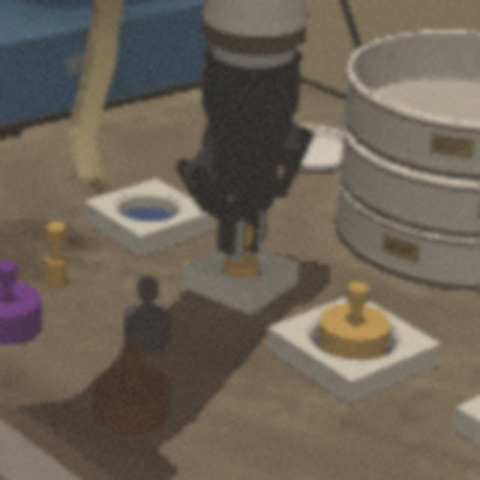

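The 500 sits in its well, and the 100 is on the floor of its well (dz 6.15), held near pixel (240,260) in the crop. I'll release it and go on to the 250.

Run:
```python
from h import *
np.set_printoptions(precision=1,suppress=True)
release(571,-83.6,36.5)
m.line_to([500,20,150],D,250)
pick(433.8,136.2,35.3)
if 12<m.get_finger_gap()<18:
    place(578.5,41,35.3)
s=m.grab_frame('scene'); t=m.grab_frame('top')
a=cv2.resize(s[160:320,230:390],(400,400),interpolation=cv2.INTER_CUBIC);b=cv2.resize(t[165:305,240:380],(400,400),interpolation=cv2.INTER_CUBIC)
cv2.imwrite('pics/c7.png',np.hstack([a,b])); print(m.get_time())
```

```text
at False [433.5 136.4  35. ]
gap 13.964886375801399 [434.  136.3  35.7]
gap 13.837715670517833 19.475
above [577.8  42.   80.5] 14.301561840725473
floor True [578.9  41.   41.7] dz 6.413396819099852 [-0.7 -0.5  6.1] 21.6417
21.7417
```

View pics/c7.png

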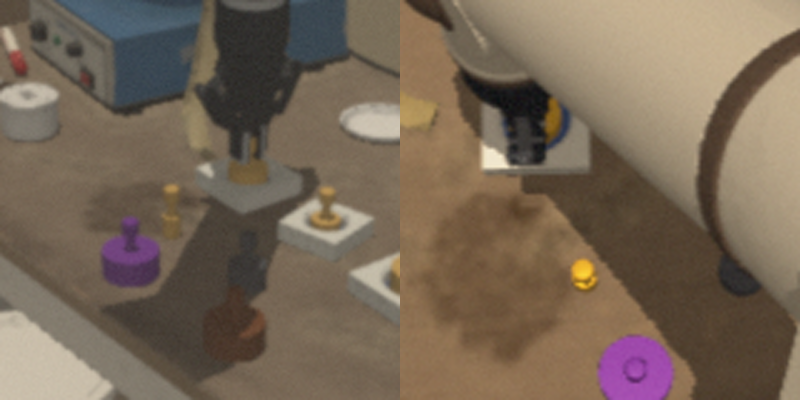

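Run:
```python
from h import *
np.set_printoptions(precision=1,suppress=True)
release(578.5,41,41.5)
m.line_to([520,120,150],D,250); m.pause(.2)
for n,lo in(('scene',(13,90,70)),('top',(15,130,90))):
    im=m.grab_frame(n); cv2.imwrite(f'pics/{n}8.png',im)
    u0,v0=proj(n,[457,12,25])
    for c in blobs(im,lo,(34,255,255),10):
        x,y,w,h=cv2.boundingRect(c)
        if abs(x+w/2-u0)<15 and abs(y+h/2-v0)<18:
            k=np.zeros(im.shape[:2],np.uint8);cv2.drawContours(k,[c],-1,255,-1)
            print(n,(x,y,w,h),[(r,tuple(np.flatnonzero(k[r])[[0,-1]])) for r in range(y,y+h)])
for p in([457,12,53],[457,12,46],[457,12,0]): print(p,proj('scene',p),proj('top',p))
a=cv2.resize(cv2.imread('pics/scene8.png')[200:280,260:340],(400,400),interpolation=cv2.INTER_CUBIC);b=cv2.resize(cv2.imread('pics/top8.png')[190:270,270:350],(400,400),interpolation=cv2.INTER_CUBIC)
cv2.imwrite('pics/c8.png',np.hstack([a,b])); print(m.get_time())
```

```text
scene (295, 234, 8, 22) [(234, (np.int64(296), np.int64(301))), (235, (np.int64(295), np.int64(301))), (236, (np.int64(295), np.int64(301))), (237, (np.int64(295), np.int64(302))), (238, (np.int64(295), np.int64(301))), (239, (np.int64(295), np.int64(301))), (240, (np.int64(295), np.int64(301))), (241, (np.int64(296), np.int64(300))), (242, (np.int64(296), np.int64(300))), (243, (np.int64(297), np.int64(300))), (244, (np.int64(296), np.int64(300))), (245, (np.int64(295), np.int64(301))), (246, (np.int64(295), np.int64(302))), (247, (np.int64(295), np.int64(302))), (248, (np.int64(295), np.int64(302))), (249, (np.int64(295), np.int64(302))), (250, (np.int64(295), np.int64(302))), (251, (np.int64(295), np.int64(302))), (252, (np.int64(295), np.int64(302))), (253, (np.int64(295), np.int64(302))), (254, (np.int64(295), np.int64(301))), (255, (np.int64(296), np.int64(300)))]
[457, 12, 53] [298.2 234.9] [303.5 256.8]
[457, 12, 46] [298.2 237.5] [303.6 257.4]
[457, 12, 0] [298.2 254. ] [304.5 261.1]
23.7917
```

View pics/c8.png

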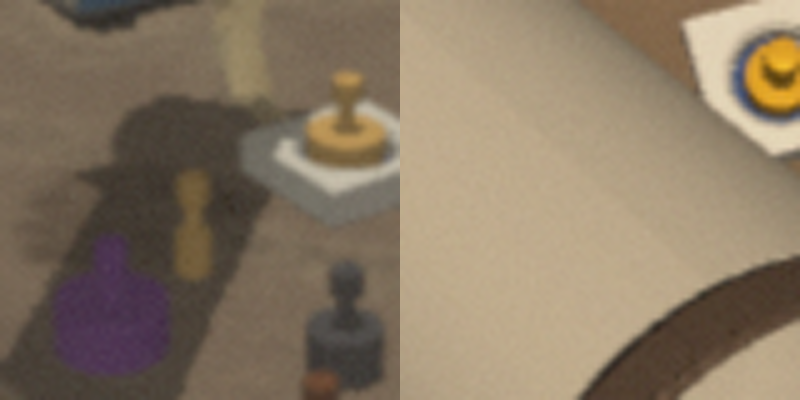

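Run:
```python
from h import *
np.set_printoptions(precision=1,suppress=True)
for n in('scene','top'):
  im=cv2.imread(f'pics/{n}8.png')
  for c in blobs(im,(0,0,150),(179,60,255),100):
    (u,v),_,_=cv2.minAreaRect(c); p=onz(n,(u,v),20)
    if 530<p[0]<620 and -400<p[1]<-310: 
        b=np.array([onz(n,q,20) for q in cv2.approxPolyDP(cv2.convexHull(c),4,True)[:,0]]); print(n,p,b.mean(0),np.linalg.norm(b-np.roll(b,1,0),axis=1))
pick(456,11.8,37)
cv2.imwrite('pics/c9.png',cv2.resize(m.grab_frame('scene')[160:300,230:370],(420,420),interpolation=cv2.INTER_CUBIC))
```

```text
scene [ 575.8 -357.    20. ] [ 577.1 -356.5   20. ] [52.7 53.5 51.5 54.6]
top [ 570.1 -355.    20. ] [ 570.7 -355.5   20. ] [51.5 51.1 51.2 53.3]
at False [455.7  11.9  36.7]
gap 13.901551109672434 [456.2  11.8  37.3]
gap 13.979532545307869 26.8833
```

View pics/c9.png

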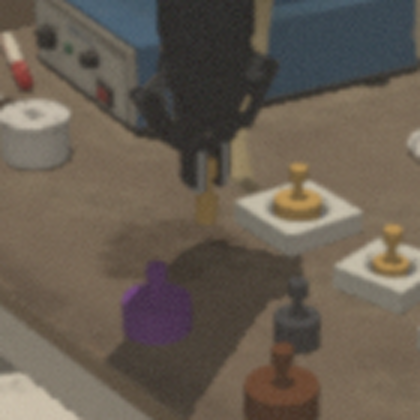

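Upright in the grip. I'll carry it high to (573.3, −356).

Run:
```python
from h import *
np.set_printoptions(precision=1,suppress=True)
m.line_to([470,11.8,160],D,120); m.line_to([500,-340,160],D,220)
place(573.3,-356,37.2)
s=m.grab_frame('scene'); t=m.grab_frame('top')
a=cv2.resize(s[220:340,370:490],(400,400),interpolation=cv2.INTER_CUBIC);b=cv2.resize(t[150:270,400:520],(400,400),interpolation=cv2.INTER_CUBIC)
cv2.imwrite('pics/c10.png',np.hstack([a,b])); print(m.get_time())
```

```text
above [ 573.1 -356.6   83.6] 14.161908934085272
floor True [ 573.6 -356.3   43.3] dz 6.141595399448761 [-0.1  0.5  5.8] 31.2417
31.3417
```

View pics/c10.png

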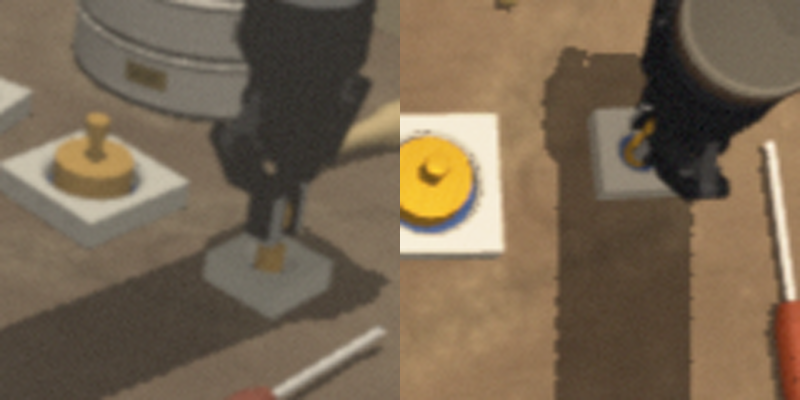

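In the well at the floor height (dz 6.1). Next I'll release it, retreat and check everything.

Run:
```python
from h import *
np.set_printoptions(precision=1,suppress=True)
release(573.3,-356,43.2)
m.reach([288.5,-582.5,239.3],[-1.5708,0,-1.11]); m.pause(.3)
s=m.grab_frame('scene'); t=m.grab_frame('top'); cv2.imwrite('pics/t11.png',t)
a=cv2.resize(s[200:320,290:490],(700,420),interpolation=cv2.INTER_CUBIC);b=cv2.resize(t[175:225,260:500],(700,146),interpolation=cv2.INTER_CUBIC)
cv2.imwrite('pics/c11.png',np.vstack([a,b])); print(m.get_time())
t0=cv2.imread('pics/top0.png')
for n,(x,y,w,h) in{'iron':(345,245,32,28),'tin':(140,238,48,48)}.items(): print(n,cv2.absdiff(t0[y:y+h,x:x+w],t[y:y+h,x:x+w]).mean())
```

```text
34.3417
iron 1.736235119047619
tin 1.4084201388888888
```

View pics/c11.png

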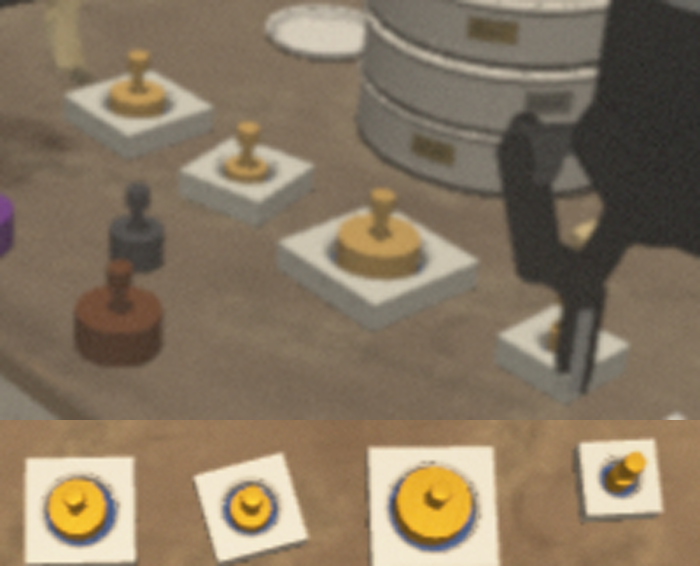

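Run:
```python
from h import *
np.set_printoptions(precision=1,suppress=True)
for z in(6,29,52,59): print(z,proj('top',[573.5,-356,z]))
m.line_to([300,-480,239],None,200) if 0 else m.reach([400,-100,260],D); m.pause(.2)
s=m.grab_frame('scene');t=m.grab_frame('top')
a=cv2.resize(s[265:325,420:480],(400,400),interpolation=cv2.INTER_CUBIC);b=cv2.resize(t[170:220,450:500],(400,400),interpolation=cv2.INTER_CUBIC)
cv2.imwrite('pics/c12.png',np.hstack([a,b])); print(m.get_time(),proj('scene',[573.5,-356,6]),proj('scene',[573.5,-356,52]))
```

```text
6 [470.8 194.8]
29 [473.7 191.7]
52 [476.9 188.4]
59 [477.8 187.4]
36.4417 [448.8 302.6] [451.7 284.3]
```

View pics/c12.png

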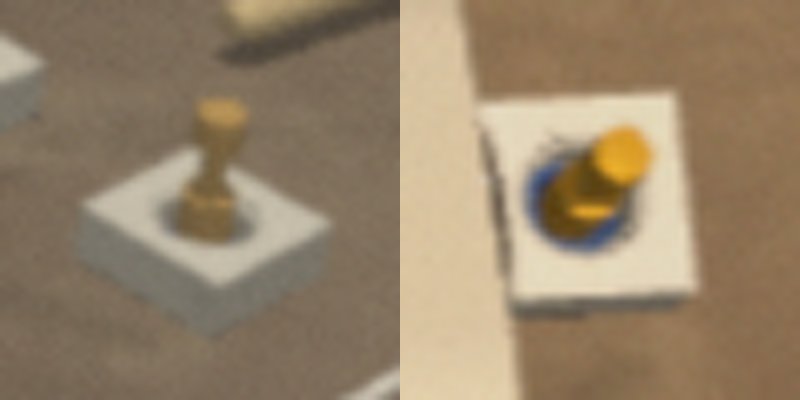

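Run:
```python
from h import *
print(m.get_joint_velocities(),m.get_ft_force()); m.hand_in(); print(m.get_time())
```

```text
[-0.00139495 -0.00214715 -0.00639792  0.003958    0.00094796 -0.00080854
 -0.00148573] [ 0.27907485  0.41866258 -0.3982854 ]
the job is handed in; nothing more can be done
the job is handed in; nothing more can be done
```

All four brass weights are in the wells of their own size, set down on the felt and released. I handed the job in at about 36 s on the robot's clock; `hand_in` gives no verdict.

- **Set-down height:** each weight touched bottom 6.0 to 6.4 mm above its bench height, against 6 mm for the well floor.
- **Position and tilt:** the last pictures show all four weights standing near the centre of their wells. The 50 g weight looked as if it leaned in the top view. I took a closer look, and its base-to-knob offset matched an upright weight in both views to within about 2 px.
- **Bystanders:** the iron weight and the tin look unchanged from the first picture, and the arm ended clear of everything.
- **Disagreements:**
  - The two cameras differed by 4 to 6 mm in x for everything they both saw. I used their mean, and it agreed with where the arm set the 500 g weight down.
  - The finger gap read about 14 mm on the 16 mm knobs, but every grip held.

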